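# Fish the ruler out of the half-closed crate

### The arm

A 7-joint arm with a two-finger parallel gripper is mounted at the origin on the work surface. World frame = base frame: x ahead of the robot, y to its left, z up, the work surface at z = 0. Lengths are in m, angles in rad, forces in N, time in s.
With the tool pointing down it reaches from about 0.4 to 0.85 m from the base axis. Payload 4.4 kg.
Tool frame: the origin (TCP) lies at the very end of the fingers, on their centre line; the grasp point (between the pads) lies 19 mm behind it; z points along the fingers, y is the direction in which the jaws open and shut (so a half turn about z gives the same grasp; the last joint's range is limited). The gripper opens to 94 mm and grips with 3 to 60 N. Pads are 16 mm wide; open, the fingers measure 119 mm over their backs; the gripper's body (75 mm by 177 mm) begins 78 mm behind the grasp point.
Start: joints at [1.084, 0.628, 0.038, 1.517, -0.027, 0.996, -0.02], TCP at [0.266, -0.593, 0.205] pointing down, gripper open.
Joint ranges: [-3.06, 3.06], [-0.37, 2.12], [-1.25, 1.32], [0.18, 2.47], [-1.1, 4.24], [0.23, 1.98], [-2.94, 2.94]. Speed limits (rad/s): [2.57, 2.57, 3.14, 3.14, 3.14, 3.14, 3.14].

### API

Orientations are given as [roll, pitch, yaw] about the fixed x, y, z axes, in that order (R = Rz(yaw) Ry(pitch) Rx(roll)).
In Python, from cell import telemetry, cams, workorder gives the robot as it stands. The module is installed in compiled form; this text tells all that it offers.
- The arm moves only by the shell command python3 -m inch 'ROWS' [OPENING] [FORCE]. ROWS is text: rows parted by semicolons, each of 4 numbers parted by spaces: the shift along the tool's x, y, z in mm, then the turn about the tool's z in rad. A call has 1 to 10 rows; each row is the pose to reach, as a shift and turn from the pose commanded when the call began, along the tool's axes at that moment; what a row does not reach only later rows make up. A row lasts 1/12 s, in which the tool goes at most 41.7 mm and 7.16 degrees, less where a joint would pass 70% of its speed; a pose out of reach is approached as far as the arm can. A call with a gripper value outside its range is refused whole. OPENING is the finger opening in mm, from 0 to 94, set as the call begins (- or left out, the last holds). The fingers move at their own pace and stop on an object; FORCE is the grip in N (left out, the last holds). Time passes only in rows, so rows that repeat a pose let the fingers close. It gives the time, the measured TCP pose, the force and the opening at its end, in the units of the state.
- telemetry.read_state(): the state, without advancing time (a new reading comes with each control period).
- cams.grab_frame(name): name is "side" or "top" or "wrist"; returns a dict with "pixels" (420x560x3 uint8, red, green, blue), "fx", "fy", "cx", "cy" (pixels), "R" (3x3) and "t" (3): a world point X has camera coordinates R X + t. Camera axes: x right, y down, z forward; pixel columns grow to the right and rows downward; lengths in m; the calibration is good to about 2 mm. A picture is of the moment at which its call begins. There is no depth.
- workorder.sign_off(): hands the job in, once; it reports no verdict.
The state is a dict: "time_s": time; "joints": joint angles; "qd": joint speeds; "joint_torque": joint torques, N m; "position": TCP position; "tcp_rot": TCP orientation; "force": force on the tool from outside, world axes, zero at the start; "torque": the same for the moment, N m; "gripper_width": finger opening in m.
Only numpy, scipy, OpenCV 4.12 (cv2) and the standard library are available. Lean on these libraries where they do the work, as an engineer would, in place of code of your own. Each camera call takes 0.05 s, during which the arm holds its last target.

### The job

The long ruler with the orange grip rib was left inside the shipping crate, under the lid planks already screwed on at both ends, and it is longer than the gap between them. Take it by the rib, slide and tilt it so that one end comes up through the gap first, and draw it out without forcing it against the crate or disturbing the packed tins. Finish while holding it still in the gripper above the crate, all of it well clear of the planks; do not put it down or let go.

Things in the scene. Friction and masses are not known exactly. Their poses are not given: they have to be found in the camera images.
- crate: Plywood shipping crate, fixed, rigid. Outside 444 mm (own x) x 264 mm (own y) x 127 mm high. Origin: centre of its underside, on the bench; its x axis points away from the robot within 0.7 rad. Floor 10 mm thick, walls 12 mm (inside 420 x 240 mm). Lid planks cover both ends; the gap between them is 220 mm along x by 240 mm along y. Battens 12 mm thick stand outside on the long sides.
- plank_edge_near (a point): Middle of the top edge of the lid planks on the robot's side of the gap, at crate x = -110 mm, height 127 mm. These planks are 12 mm thick (underside at height 115 mm) and run across the whole crate from here to x = -222 mm.
- plank_edge_far (a point): The same edge of the lid planks on the far side of the gap, at crate x = +110 mm, height 127 mm; these planks run from here to x = +222 mm.
- ruler: Rigid safety ruler, 0.11 to 0.23 kg, flat on the crate floor, nearly along the crate's x, both ends under the planks. Aluminium blade 300 mm (own x) x 40 mm (own y) x 5 mm, with an orange plastic grip rib along its middle: 14 mm wide, 270 mm long, rising from the blade to 34 mm above the blade's underside. Origin: centre of the blade's underside; z up out of the rib. Ends are alike.
- ruler_end_a (a point): Middle of the ruler blade's end at own x = -150 mm, 2.5 mm above its underside.
- ruler_end_b (a point): Middle of the ruler blade's end at own x = +150 mm, 2.5 mm above its underside.
- tin0: Small closed tin, blue with steel rims, 44 mm diameter, 50 mm high, 0.15 kg, standing loose on the crate floor in a row along the crate's +y wall. Origin: centre of its underside.
- tin1: Small closed tin, white with steel rims, 44 mm diameter, 50 mm high, 0.15 kg, standing loose on the crate floor in a row along the crate's +y wall. Origin: centre of its underside.
- tin2: Small closed tin, blue with steel rims, 44 mm diameter, 50 mm high, 0.15 kg, standing loose on the crate floor in a row along the crate's +y wall. Origin: centre of its underside.
Not all that is in view belongs to the job. What is shaped like the tin0 but yellow is not meant. Leave any red look-alike of the tin2 alone.

How it is judged:
By the outcome, as a careful person would: the job done as asked, in the order asked, and still so for the second after the job is handed in, while the arm keeps its last pose, push and grip.
It also fails if it takes over 40 s, if anything falls off the work surface, if the arm or the gripper's body presses on something with over 40 N, if the wrist force passes 120 N, or if a joint passes its speed limit or range.

## Working session

There is one attempt and no reset: what is moved stays moved. The work goes in short steps, Python scripts to look and compute and a shell command to move; the robot and the scene stay as the last step left them, time stands still between calls to the robot, and variables do not carry over. Pictures are saved under pics/ and viewed, and the job is handed in when it is done.

```bash
mkdir -p pics
cat > h.py <<'E'
import cv2,numpy as np
from cell import telemetry,cams,workorder
def snap(n,f):
    d=cams.grab_frame(n); cv2.imwrite('pics/'+f,d['pixels'][:,:,::-1]); np.savez('pics/'+f[:-4]+'.npz',**{k:np.array(v) for k,v in d.items()}); return d
def ray(d,u,v,z):
    R=np.array(d['R']);t=np.array(d['t']);c=-R.T@t
    r=R.T@np.array([(u-d['cx'])/d['fx'],(v-d['cy'])/d['fy'],1]); return c+r*(z-c[2])/r[2]
def proj(d,X):
    c=np.array(d['R'])@np.array(X)+np.array(d['t']); return np.array([d['fx']*c[0]/c[2]+d['cx'],d['fy']*c[1]/c[2]+d['cy']])
E
python3 - <<'E'
from h import *
for n in('side','top','wrist'):
    d=snap(n,n+'0.png'); print(n,d['fx'],-np.array(d['R']).T@np.array(d['t']))
print(telemetry.read_state())
E
```

```text
side 398.6751538991047 [ 0.34738935 -0.46401712  0.48166138]
top 543.1118860534153 [0.49065841 0.05339209 1.04378487]
wrist 316.3248331104546 [ 0.34249924 -0.55955125  0.38426543]
{'time_s': 0.15, 'joints': array([ 1.08422125,  0.62910909,  0.03842648,  1.51811972, -0.02700472,
        0.99630365, -0.01999719]), 'qd': array([ 0.0014793 , -0.00128991, -0.0009277 , -0.00437292,  0.00199568,
       -0.00069879, -0.00019021]), 'joint_torque': array([ 1.86011413e-03, -5.50088096e+01,  1.14510186e+00, -1.86814409e+01,
       -5.21899969e-02,  2.09602411e-02,  1.12086229e-04]), 'position': array([ 0.26534338, -0.59282549,  0.20478683]), 'tcp_rot': array([-3.14016961e+00, -1.19864976e-05,  4.20793463e-01]), 'force': array([ 0.1808306 ,  0.86343037, -0.43268236]), 'torque': array([-0.01053503, -0.02167476,  0.03694137]), 'gripper_width': 0.09395205444457766}
```

View pics/side0.png

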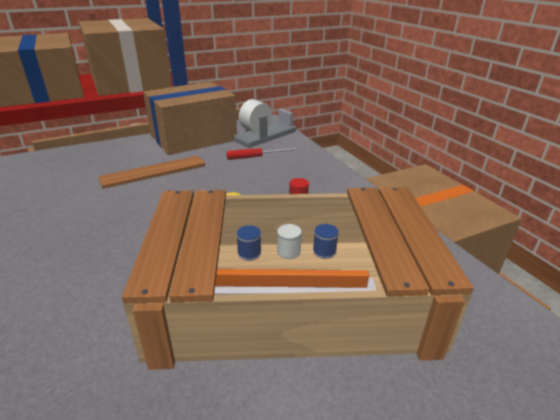

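View pics/top0.png

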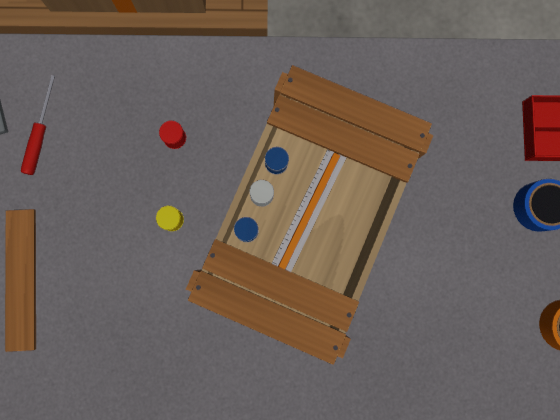

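View pics/wrist0.png

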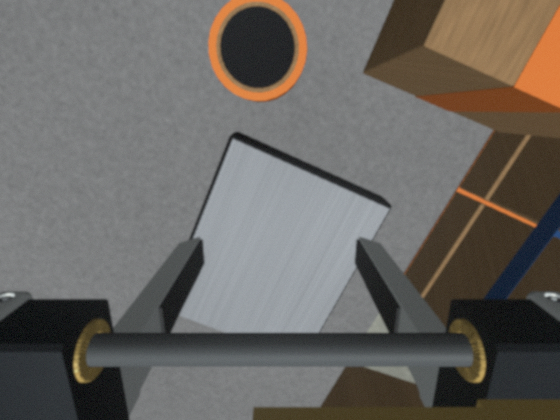

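The side view shows the crate with the orange rib at about (290,278), and the tins at (249,242), (289,241) and (325,241). The top view shows the ruler running from (283,265) to (333,155). The red (172,135) and yellow (169,218) look-alikes sit outside the crate. Orange things that could be mistaken for the ruler rib:
- The rib, top view (308,210).
- The orange cup, top view (555,325).
- The orange tape on the boxes, side view (445,196).
- The plain wooden slat, top view (20,280).

I choose the rib in the crate and check it in a crop.

Run:
```python
import cv2
a=cv2.imread('pics/top0.png')[55:365,180:440]; cv2.imwrite('pics/top_crop.png',cv2.resize(a,None,fx=1.9,fy=1.9,interpolation=cv2.INTER_CUBIC))
a=cv2.imread('pics/side0.png')[170:380,125:465]; cv2.imwrite('pics/side_crop.png',cv2.resize(a,None,fx=2.3,fy=2.3,interpolation=cv2.INTER_CUBIC))
```

```text
(no output)
```

View pics/top_crop.png

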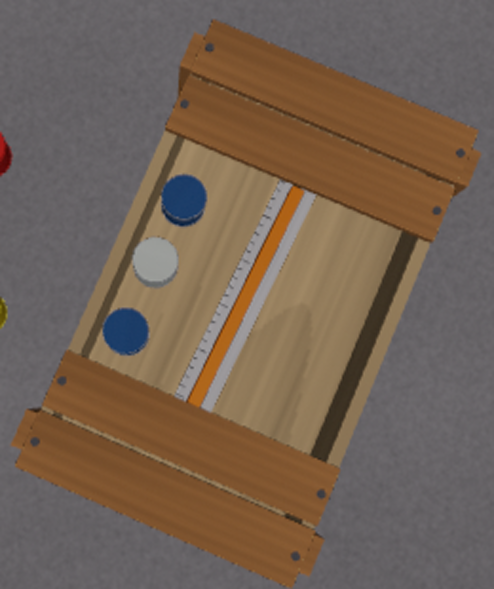

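View pics/side_crop.png

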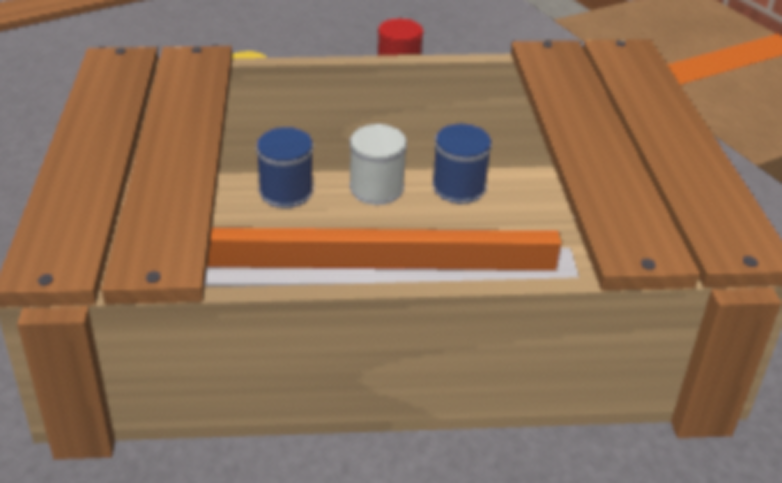

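```bash
cat > m.py <<'E'
from h import *
d=dict(np.load('pics/top0.npz'))
f=lambda c,z:ray(d,180+c[0]/1.9,55+c[1]/1.9,z)
fl,fr,nl,nr=[f(c,.127) for c in((165,130),(432,240),(66,352),(338,468))]
print(fl,fr,nl,nr,np.linalg.norm(fl-fr),np.linalg.norm(nl-nr),np.linalg.norm(fl-nl),np.linalg.norm(fr-nr))
pf=(fl+fr)/2;pn=(nl+nr)/2;C=(pf+pn)/2
ex=(pf-pn)[:2];y1=np.arctan2(ex[1],ex[0]); ey=(fl-fr+nl-nr)[:2]; y2=np.arctan2(-ey[0],ey[1])
print('C',C,'yaw',y1,y2); yaw=(y1+2*y2)/3; c,s=np.cos(yaw),np.sin(yaw)
loc=lambda p:np.array([c*(p[0]-C[0])+s*(p[1]-C[1]),-s*(p[0]-C[0])+c*(p[1]-C[1])])*1e3
print('yaw',yaw)
for n,p,z in(('ribfarL',(288,184),.044),('ribfarR',(301,191),.044),('ribnearL',(190,401),.044),('ribnearR',(202,407),.044),('blade far L',(278,178),.015),('blade far R',(316,196),.015),('blade near L',(178,398),.015),('blade near R',(212,411),.015),('t0',(127,331),.06),('t1',(157,261),.06),('t2',(185,197),.06)):
  X=f(p,z); print(n,X,loc(X))
e=dict(np.load('pics/side0.npz'))
for n,p,z in(('blade far end R',(577,275),.012),('rib end top',(559,234),.044),('rib topL',(210,231),.044),('fp',(600,287),.127),('fp2',(513,42),.127),('np',(232,55),.127),('np2',(206,292),.127),('blade',(208,283),.012)):
  X=ray(e,125+p[0]/2.3,170+p[1]/2.3,z); print('side',n,X,loc(X))
E
python3 m.py
```

```text
[0.73401948 0.04936663 0.127     ] [ 0.63507421 -0.19165951  0.127     ] [0.53165748 0.13552683 0.127     ] [ 0.43207138 -0.10483846  0.127     ] 0.26054513920466676 0.26017852598770774 0.21994080629308232 0.2207895980030972
C [ 0.58320564 -0.02790113  0.127     ] yaw -0.40333489845573645 -0.3911599656443392
yaw -0.39521827658147163
ribfarL [ 0.7027176  -0.07276592  0.044     ] [127.57246894   4.60698257]
ribfarR [ 0.69581797 -0.08555169  0.044     ] [126.12735916  -9.84959597]
ribnearL [0.48927316 0.02276502 0.044     ] [-106.19841339   10.59551282]
ribnearR [0.48363295 0.011187   0.044     ] [-106.94618778   -2.26151814]
blade far L [ 0.7149731  -0.06629486  0.015     ] [136.391802   15.2976864]
blade far R [ 0.696758   -0.10476614  0.015     ] [134.39267009 -27.220936  ]
blade near L [0.4920885  0.03378457 0.015     ] [-107.84273577   21.84953098]
blade near R [4.79579872e-01 4.81478019e-05 1.50000000e-02] [-106.39825882  -14.10218386]
t0 [0.55515802 0.08373512 0.06      ] [-68.86653041  92.23188948]
t1 [0.62279115 0.0557177  0.06      ] [ 4.33991174 92.41366983]
t2 [0.68556992 0.02915981 0.06      ] [72.5042748  92.07348757]
side blade far end R [ 0.71186174 -0.09496723  0.012     ] [144.55942829 -12.3623083 ]
side rib end top [ 0.7011251  -0.08078264  0.044     ] [129.18924535  -3.4048773 ]
side rib topL [0.47592234 0.02758162 0.044     ] [-120.37449256    9.90062029]
side fp [ 0.62822384 -0.19810004  0.127     ] [ 107.07608998 -139.74627352]
side fp2 [0.73811787 0.04765445 0.127     ] [113.88082218 129.37389022]
side np [0.53065836 0.12070265 0.127     ] [-105.71042866  116.91708104]
side np2 [ 0.43412205 -0.11164549  0.127     ] [-105.3487227  -134.68733788]
side blade [0.46633745 0.01057353 0.012     ] [-122.67223024   -9.48664036]
```

The crop confirms the choice: orange rib on a silver blade, crop pixels (295,187) to (196,404), with both ends under the planks. The gap measures 220.4 mm, against 220 given. The crate is at (0.583,-0.028) with yaw -0.395, and the ruler yaw is about -0.424. The ruler's centre is at crate x of about -6 mm.

Plan:
- Grip the rib, slide the ruler about 55 mm toward the far wall, then regrip close to the near end.
- Lift with a light grip so the ruler pivots in the pads.

```bash
cat >> h.py <<'E'
from scipy.spatial.transform import Rotation as Ro
C=np.array([.5832,-.0279]);YAW=-.395
def cw(x,y):
    c,s=np.cos(YAW),np.sin(YAW); return C+np.array([c*x-s*y,s*x+c*y])/1e3
def wc(p):
    c,s=np.cos(YAW),np.sin(YAW); q=np.array(p[:2])-C; return np.array([c*q[0]+s*q[1],-s*q[0]+c*q[1]])*1e3
def go(x,y,z,yaw=None):
    s=telemetry.read_state(); R=Ro.from_euler('xyz',s['tcp_rot'])
    T=np.r_[cw(x,y),z/1e3]; d=R.inv().apply(T-s['position'])*1e3
    t=0 if yaw is None else (s['tcp_rot'][2]-yaw+np.pi/2)%np.pi-np.pi/2
    print('shift',d.round(1),'turn',round(t,3),'T',T.round(4)); return d
def st():
    s=telemetry.read_state(); print('t',s['time_s'],'pos',s['position'].round(4),'crate',wc(s['position']).round(1),'rot',s['tcp_rot'].round(3),'F',s['force'].round(2),'w',round(s['gripper_width'],4),'q',s['joints'].round(2))
E
python3 -c "
from h import *
st(); go(-45,2.4,205,-.424)"
```

```text
t 0.15 pos [ 0.2653 -0.5928  0.2048] crate [ -76.  -643.7] rot [-3.14  -0.     0.421] F [ 0.18  0.86 -0.43] w 0.094 q [ 1.08  0.63  0.04  1.52 -0.03  1.   -0.02]
shift [ 4.918e+02 -4.202e+02  4.000e-01] turn 0.845 T [ 0.5426 -0.0084  0.205 ]
```

```bash
python3 -m inch '20 -17 -8 0.05; 52 -44 -20 0.13; 84 -72 -30 0.24; 116 -99 -30 0.35; 148 -126 -30 0.46; 180 -154 -30 0.57; 212 -181 -30 0.68; 244 -208 -30 0.78; 274 -234 -30 0.845; 290 -248 -30 0.845' 40 5; python3 -c "
from h import *
st(); go(-45,2.4,205,-.424)"
```

```text
time_s: 0.98
position: [0.4307, -0.2435, 0.2353]
tcp_rot: [-3.139, 0.001, -0.422]
force: [-0.4, 0.3, 0.0]
gripper_width: 0.0403
t 0.9833 pos [ 0.4307 -0.2435  0.2353] crate [ -57.8 -257.7] rot [-3.139e+00  1.000e-03 -4.220e-01] F [-0.45  0.31  0.01] w 0.0403 q [ 0.29  0.38  0.23  1.91 -0.11  0.87 -1.41]
shift [   5.8 -260.3   30.8] turn 0.002 T [ 0.5426 -0.0084  0.205 ]
```

```bash
python3 -m inch '1 -20 5 0; 2 -52 12 0; 3 -86 20 0; 4 -120 28 0; 5 -154 30 0; 6 -188 30 0; 6 -222 30 0; 6 -248 30 0; 6 -260 30 0; 6 -260 30 0'; python3 -c "
from h import *
st(); go(-45,2.4,20,-.424); snap('wrist','w1.png'); snap('top','t1.png')"
```

```text
time_s: 1.82
position: [0.5422, -0.0108, 0.2051]
tcp_rot: [-3.14, 0.001, -0.419]
force: [0.1, -0.4, 0.6]
gripper_width: 0.04
t 1.8167 pos [ 0.5422 -0.0108  0.2051] crate [-44.5   0. ] rot [-3.14e+00  1.00e-03 -4.19e-01] F [ 0.07 -0.4   0.58] w 0.04 q [-0.16  0.48  0.19  1.82 -0.12  0.85 -1.9 ]
shift [ -0.5  -2.2 185.1] turn 0.005 T [ 0.5426 -0.0084  0.02  ]
```

View pics/w1.png

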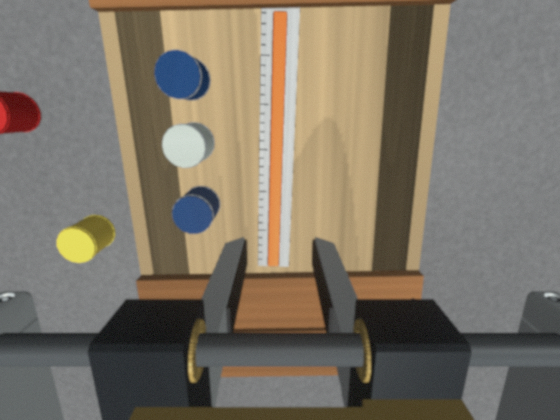

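Run:
```python
from h import *
d=dict(np.load('pics/w1.npz'))
for u,v,z in((280,13,.044),(276,140,.044),(273,264,.044),(96,1,.127),(450,4,.127),(137,275,.127),(422,273,.127)): X=ray(d,u,v,z); print(X.round(4),wc(X).round(1))
```

```text
[ 0.6995 -0.0823  0.044 ] [128.3  -5.5]
[ 0.5925 -0.03    0.044 ] [9.4 1.6]
[0.4614 0.0329 0.044 ] [-135.8    9.2]
[0.7404 0.0434 0.127 ] [117.7 126.3]
[ 0.6356 -0.1867  0.127 ] [ 109.5 -126.4]
[0.5402 0.1315 0.127 ] [-101.   130.6]
[ 0.4365 -0.1063  0.127 ] [-105.3 -128.8]
```

The wrist view shows the rib from (280,13) to (273,265), close to the finger centre line. It agrees with the top view to 2 mm, so I descend.

```bash
python3 -m inch '0 -1 15 0.005; 0 -2 45 0.01; 0 -3 80 0.01; 0 -3 115 0.01; 0 -3 145 0.01; 0 -3 165 0.01; 0 -3 176 0.01; 0 -3 182 0.01; 0 -3 185 0.01; 0 -3 185 0.01' 40 5; python3 -c "
from h import *
st(); snap('side','s2.png');snap('wrist','w2.png')"
```

```text
time_s: 2.75
position: [0.543, -0.0122, 0.021]
tcp_rot: [3.142, -0.001, -0.435]
force: [0.3, -0.1, 0.4]
gripper_width: 0.0403
t 2.75 pos [ 0.543  -0.0122  0.021 ] crate [-43.1  -1. ] rot [ 3.142e+00 -1.000e-03 -4.350e-01] F [ 0.28 -0.13  0.38] w 0.0403 q [-0.11  0.76  0.12  1.96 -0.19  0.43 -1.85]
```

View pics/s2.png

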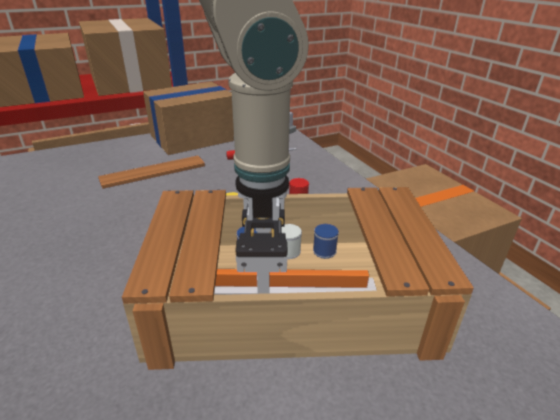

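View pics/w2.png

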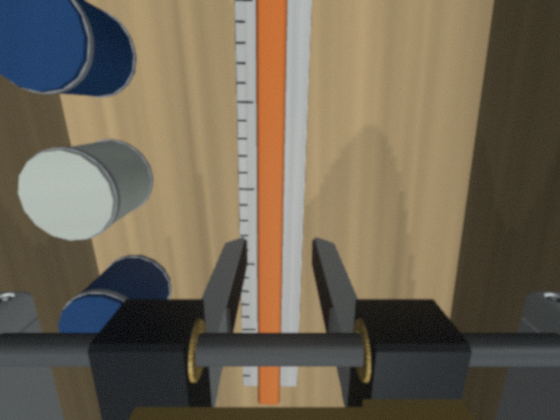

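Run:
```python
from h import *
d=dict(np.load('pics/w2.npz'))
for u,v,z in((268,404,.044),(270,386,.015),(270,300,.044),(272,5,.044)): X=ray(d,u,v,z); print(X.round(4),wc(X).round(1))
```

```text
[0.4598 0.0343 0.044 ] [-137.8    9.9]
[0.4452 0.0408 0.015 ] [-153.8   10.3]
[5.28e-01 5.00e-04 4.40e-02] [-61.9   4.9]
[ 0.6609 -0.0637  0.044 ] [85.5 -3.1]
```

```bash
python3 -m inch '0 -1.5 0 0; 0 -3 0 0; 0 -4 0 0; 0 -4 0 0' ; python3 -m inch '0 0 0 0; 0 0 0 0; 0 0 0 0; 0 0 0 0; 0 0 0 0; 0 0 0 0; 0 0 0 0; 0 0 0 0' 0 12; python3 -c "
from h import *
st()"
```

```text
time_s: 3.18
position: [0.5449, -0.0071, 0.0209]
tcp_rot: [-3.141, -0.001, -0.433]
force: [-0.8, -0.1, 1.3]
gripper_width: 0.0399
time_s: 3.85
position: [0.5444, -0.0076, 0.0205]
tcp_rot: [-3.142, 0.0, -0.434]
force: [0.2, 0.2, 0.4]
gripper_width: 0.0141
t 3.85 pos [ 0.5444 -0.0076  0.0205] crate [-43.7   3.8] rot [-3.142  0.    -0.434] F [0.16 0.22 0.36] w 0.0141 q [-0.11  0.76  0.12  1.96 -0.19  0.44 -1.86]
```

```bash
python3 -m inch '4 0 -1 0; 11 0 -1 0; 18 -1 -1 0; 25 -1 -1 0; 32 -1 -1 0; 39 -1 -1 0; 45 -2 -1 0; 50 -2 -1 0; 54 -2 0 0; 54 -2 0 0'; python3 -c "
from h import *
st(); d=snap('wrist','w3.png'); snap('side','s3.png')"
```

```text
time_s: 4.68
position: [0.5949, -0.0289, 0.0205]
tcp_rot: [-3.141, -0.001, -0.435]
force: [0.3, 0.2, 0.1]
gripper_width: 0.0138
t 4.6833 pos [ 0.5949 -0.0289  0.0205] crate [11.2  3.6] rot [-3.141e+00 -1.000e-03 -4.350e-01] F [0.34 0.2  0.13] w 0.0138 q [-0.08  0.81  0.13  1.81 -0.18  0.53 -1.84]
```

View pics/w3.png

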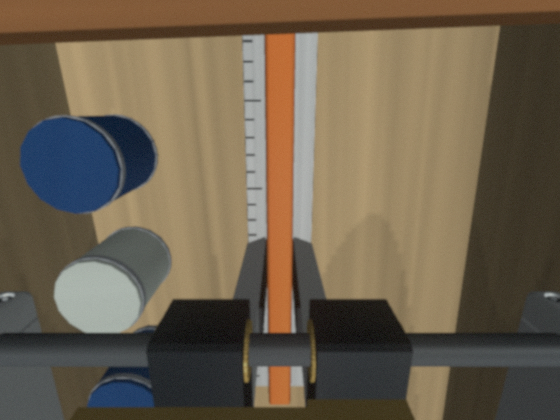

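View pics/s3.png

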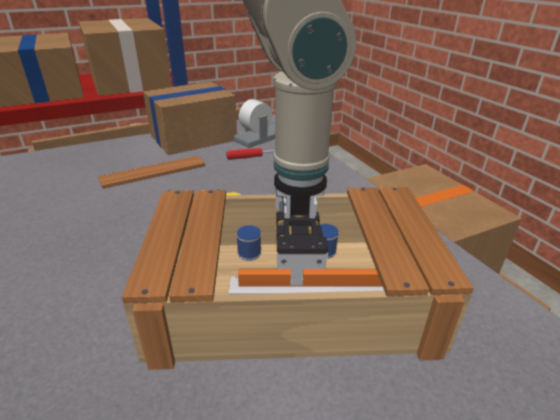

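The side view shows the near end now inside the gap at (230,285). I open and regrip about 37 mm from the near end of the rib.

```bash
python3 -m inch '0 0 0 0; 0 0 0 0; 0 0 -1 0; -6 0 -1 0; -18 0 -1 0; -32 0 -1 0; -44 0 -1 0; -53 0 -1 0; -58 0 -1 0; -58 0 -1 0' 36 5; python3 -c "
from h import *
st(); d=snap('wrist','w4.png'); snap('side','s4.png')
for u,v in ((0,0),): pass"
```

```text
time_s: 5.62
position: [0.5405, -0.0034, 0.0216]
tcp_rot: [3.142, 0.001, -0.433]
force: [-0.4, -0.7, -0.1]
gripper_width: 0.0363
t 5.6167 pos [ 0.5405 -0.0034  0.0216] crate [-48.8   6.2] rot [ 3.142e+00  1.000e-03 -4.330e-01] F [-0.44 -0.7  -0.11] w 0.0363 q [-0.12  0.76  0.12  1.96 -0.2   0.43 -1.86]
```

View pics/w4.png

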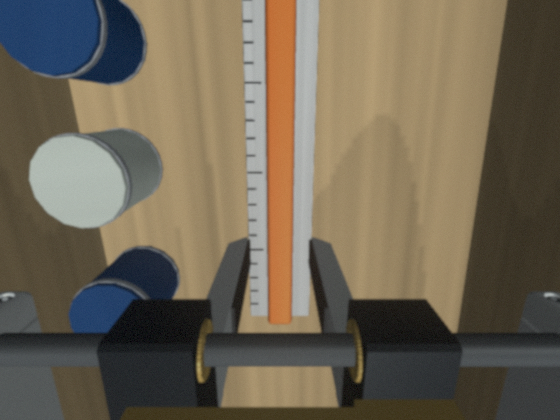

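View pics/s4.png

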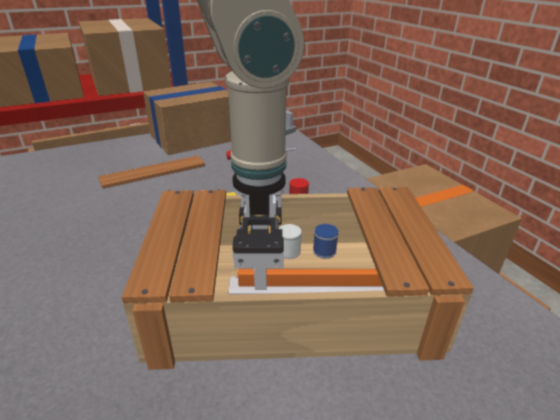

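```bash
python3 - <<'E'
from h import *
d=dict(np.load('pics/w4.npz'))
for u,v,z in((280,323,.044),(279,317,.015),(281,5,.044)): X=ray(d,u,v,z); print(X.round(4),wc(X).round(1))
E
python3 -m inch '0 0 0 0; 0 0 0 0; 0 0 0 0; 0 0 0 0; 0 0 0 0; 0 0 0 0; 0 0 0 0; 0 0 0 0' 0 5;  python3 -m inch '0 0 -2 0; 1 0 -5 0; 2 0 -9 0; 2 0 -13 0; 3 0 -17 0; 4 0 -21 0; 4 0 -25 0; 4 0 -25 0'; python3 -c "
from h import *
st(); d=snap('wrist','w5.png'); snap('side','s5.png')"
```

```text
[0.5086 0.0103 0.044 ] [-83.6   6.6]
[0.4932 0.0181 0.015 ] [-100.8    7.8]
[ 0.6565 -0.0586  0.044 ] [79.4 -0.1]
time_s: 6.38
position: [0.5416, -0.0042, 0.0214]
tcp_rot: [3.142, -0.0, -0.434]
force: [0.2, -0.5, -0.5]
gripper_width: 0.014
time_s: 7.05
position: [0.5459, -0.0059, 0.0475]
tcp_rot: [-3.141, -0.002, -0.434]
force: [0.1, -0.6, -0.4]
gripper_width: 0.0139
t 7.05 pos [ 0.5459 -0.0059  0.0475] crate [-42.9   6. ] rot [-3.141e+00 -2.000e-03 -4.340e-01] F [ 0.13 -0.61 -0.42] w 0.0139 q [-0.13  0.72  0.13  1.94 -0.19  0.49 -1.87]
```

View pics/s5.png

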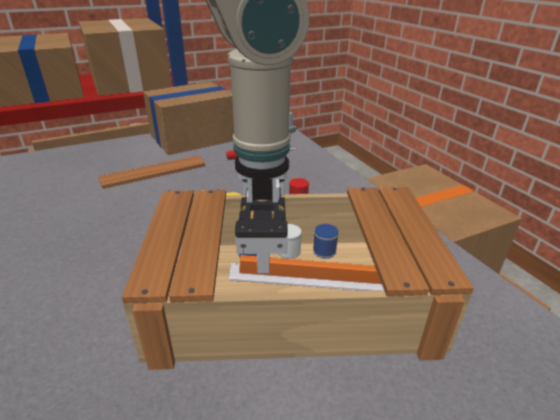

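View pics/w5.png

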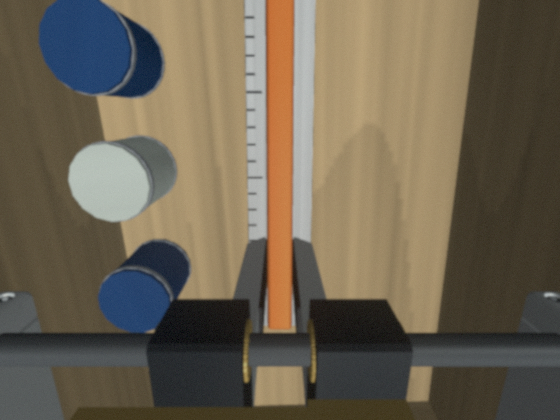

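The ruler is pivoting in the pads: its near end at (232,272) has risen, and it slopes down toward the far end. I continue along the arc.

```bash
python3 -m inch '1 0 -5 0; 2 0 -12 0; 3 0 -20 0; 5 0 -29 0; 7 0 -38 0; 9 0 -47 0; 11 0 -56 0; 13 0 -63 0; 14 0 -66 0; 14 0 -66 0'; python3 -c "
from h import *
st(); d=snap('wrist','w6.png'); snap('side','s6.png')"
```

```text
time_s: 7.98
position: [0.5587, -0.0118, 0.1135]
tcp_rot: [-3.141, -0.002, -0.434]
force: [0.2, 0.3, -1.6]
gripper_width: 0.0139
t 7.9833 pos [ 0.5587 -0.0118  0.1135] crate [-28.8   5.4] rot [-3.141e+00 -2.000e-03 -4.340e-01] F [ 0.21  0.33 -1.62] w 0.0139 q [-0.14  0.63  0.17  1.87 -0.16  0.66 -1.88]
```

View pics/s6.png

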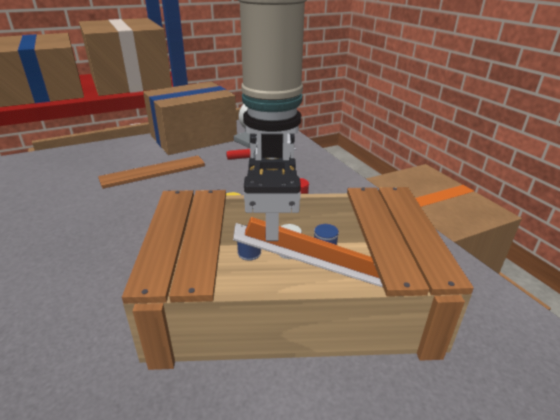

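View pics/w6.png

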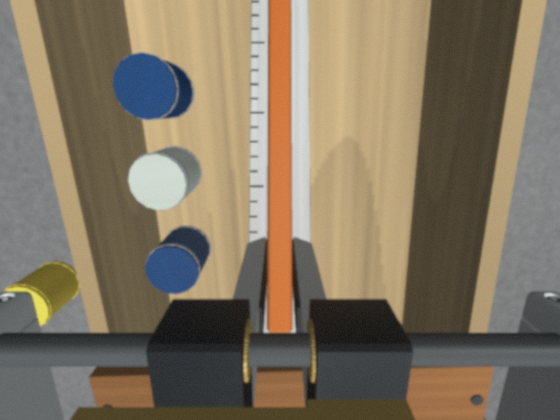

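The near end, at (238,232), is rising cleanly inside the gap, and the forces are small.

```bash
python3 -m inch '1 0 -5 0; 3 0 -12 0; 5 0 -20 0; 7 0 -29 0; 10 0 -38 0; 13 0 -46 0; 16 0 -54 0; 18 0 -60 0; 19 0 -63 0; 19 0 -63 0'; python3 -c "
from h import *
st(); d=snap('wrist','w7.png'); snap('side','s7.png')"
```

```text
time_s: 8.92
position: [0.5757, -0.0198, 0.1763]
tcp_rot: [-3.141, -0.001, -0.434]
force: [-1.7, 0.5, 0.1]
gripper_width: 0.0139
t 8.9167 pos [ 0.5757 -0.0198  0.1763] crate [-10.    4.6] rot [-3.141e+00 -1.000e-03 -4.340e-01] F [-1.71  0.55  0.15] w 0.0139 q [-0.14  0.56  0.19  1.77 -0.14  0.83 -1.89]
```

View pics/s7.png

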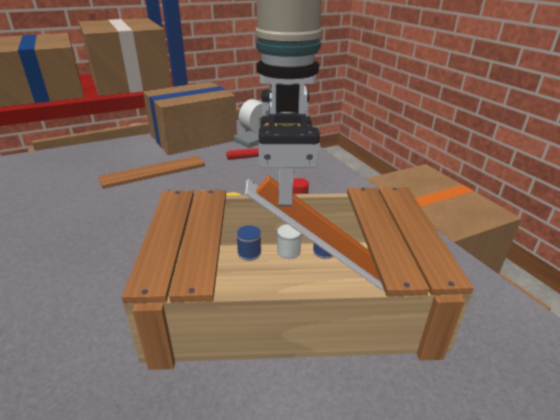

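View pics/w7.png

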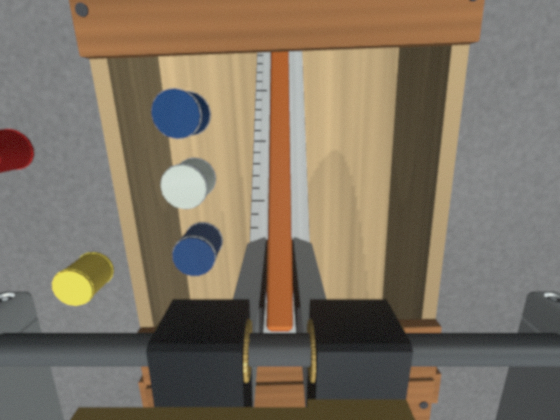

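```bash
cat >> h.py <<'E'
def plane(d,u,v,y):
    R=np.array(d['R']);t=np.array(d['t']);c=-R.T@t
    r=R.T@np.array([(u-d['cx'])/d['fx'],(v-d['cy'])/d['fy'],1])
    n=np.array([-np.sin(YAW),np.cos(YAW),0]); P=np.r_[cw(0,y),0]
    X=c+r*(n@(P-c))/(n@r); return np.r_[wc(X),X[2]*1e3].round(1)
E
python3 - <<'E'
from h import *
d=dict(np.load('pics/s7.npz'))
print(plane(d,247,190,-15),plane(d,382,287,-19), plane(d,265,180,2),plane(d,371,250,-4))
a=cv2.imread('pics/s7.png')[130:310,220:440]; cv2.imwrite('pics/s7c.png',cv2.resize(a,None,fx=3.4,fy=3.2))
print(np.linalg.norm(telemetry.read_state()['force']),telemetry.read_state()['force'])
E
```

```text
[-64.3 -15.  209.3] [151.3 -19.   23.8] [-39.1   2.  215.2] [127.6  -4.   89.9]
0.5533393270692978 [0.15641201 0.52764271 0.05755752]
```

View pics/s7c.png

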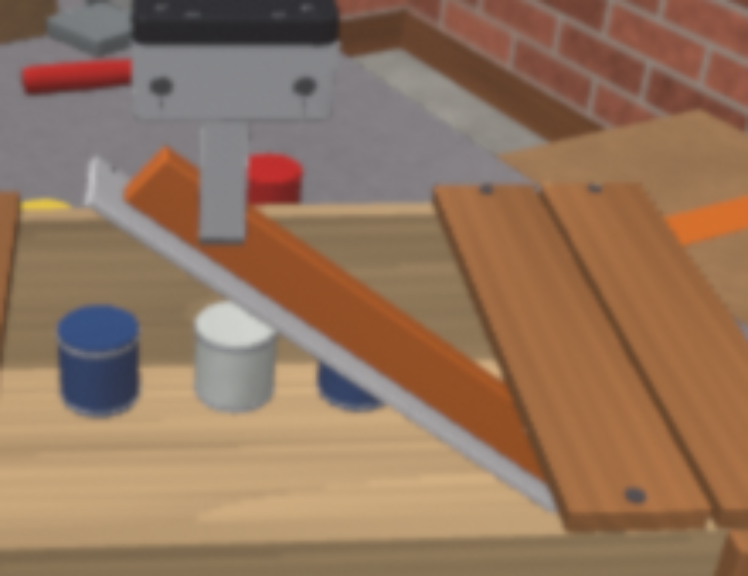

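The blade slope is about 41°, and the far end rests on the floor at crate x of about 160. The rib is about 20 mm below the far plank edge, as planned, so I continue.

```bash
python3 -m inch '2 0 -4 0; 5 0 -10 0; 8 0 -16 0; 12 0 -22 0; 15 0 -28 0; 18 0 -34 0; 21 0 -40 0; 24 0 -46 0; 26 0 -48 0; 26 0 -48 0'; python3 -c "
from h import *
st(); snap('side','s8.png')"
```

```text
time_s: 9.85
position: [0.5996, -0.0309, 0.2243]
tcp_rot: [-3.141, -0.002, -0.434]
force: [-0.5, 0.4, 1.1]
gripper_width: 0.0138
t 9.85 pos [ 0.5996 -0.0309  0.2243] crate [16.3  3.5] rot [-3.141e+00 -2.000e-03 -4.340e-01] F [-0.5   0.4   1.06] w 0.0138 q [-0.12  0.54  0.2   1.65 -0.13  0.97 -1.88]
```

View pics/s8.png

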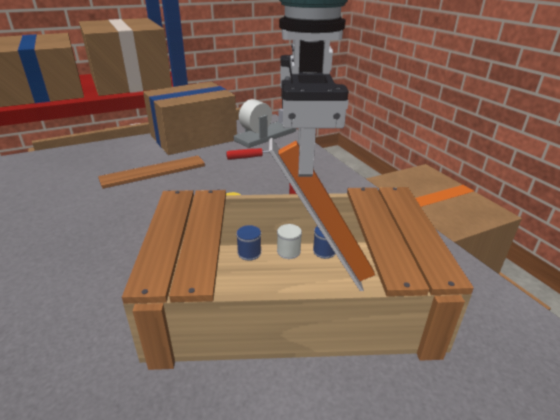

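The far end, at (362,287), has come into the gap. I shift back a little so it clears the far plank edge, then firm up the grip and lift.

```bash
python3 -m inch '-3 0 -2 0; -7 0 -4 0; -11 0 -6 0; -15 0 -8 0; -19 0 -10 0; -22 0 -11 0; -24 0 -12 0; -24 0 -12 0'; python3 -m inch '0 0 0 0; 0 0 0 0; 0 0 0 0; 0 0 0 0' 0 25; python3 -m inch '0 0 -3 0; 0 0 -8 0; 0 0 -14 0; 0 0 -20 0; 0 0 -26 0; 0 0 -30 0; 0 0 -30 0; 0 0 -30 0';  python3 -c "
from h import *
st(); snap('side','s9.png'); snap('top','t9.png')"
```

```text
time_s: 10.57
position: [0.5767, -0.0202, 0.2358]
tcp_rot: [-3.141, -0.0, -0.434]
force: [-0.6, 0.9, -1.8]
gripper_width: 0.0141
time_s: 10.9
position: [0.577, -0.0207, 0.2354]
tcp_rot: [3.141, 0.0, -0.434]
force: [0.1, 0.7, -0.3]
gripper_width: 0.0137
time_s: 11.57
position: [0.5771, -0.0205, 0.2658]
tcp_rot: [-3.141, -0.001, -0.434]
force: [-0.2, 0.3, -2.0]
gripper_width: 0.0139
t 11.5667 pos [ 0.5771 -0.0205  0.2658] crate [-8.5  4.5] rot [-3.141e+00 -1.000e-03 -4.340e-01] F [-0.24  0.32 -1.99] w 0.0139 q [-0.15  0.47  0.21  1.65 -0.11  1.03 -1.91]
```

View pics/s9.png

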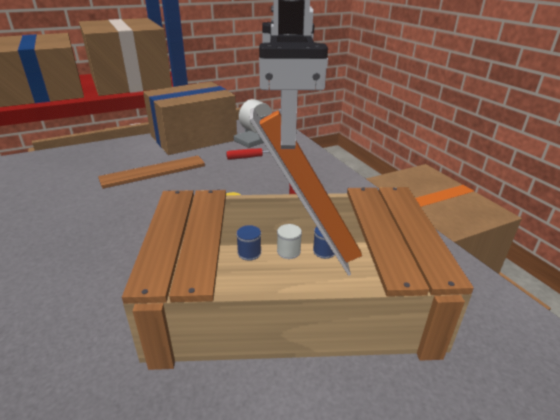

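View pics/t9.png

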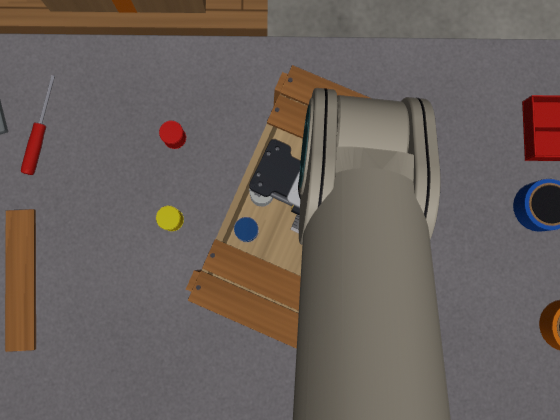

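Held firmly and off the floor. I centre it between the planks with a 35 mm shift back before lifting through.

```bash
python3 -m inch '-4 0 0 0; -10 0 0 0; -17 0 0 0; -24 0 0 0; -30 0 0 0; -34 0 0 0; -35 0 0 0; -35 0 0 0'; python3 -c "
from h import *
st(); snap('side','s10.png'); snap('wrist','w10.png')"
```

```text
time_s: 12.33
position: [0.545, -0.0056, 0.2657]
tcp_rot: [-3.141, -0.0, -0.434]
force: [-0.1, -0.1, -0.7]
gripper_width: 0.0134
t 12.3333 pos [ 0.545  -0.0056  0.2657] crate [-43.8   5.9] rot [-3.141 -0.    -0.434] F [-0.15 -0.13 -0.75] w 0.0134 q [-0.19  0.42  0.21  1.74 -0.1   1.   -1.94]
```

View pics/s10.png

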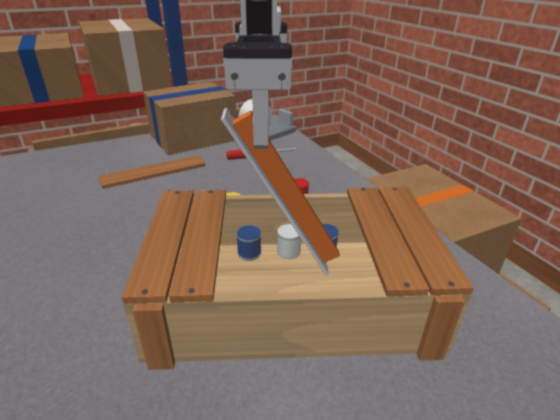

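View pics/w10.png

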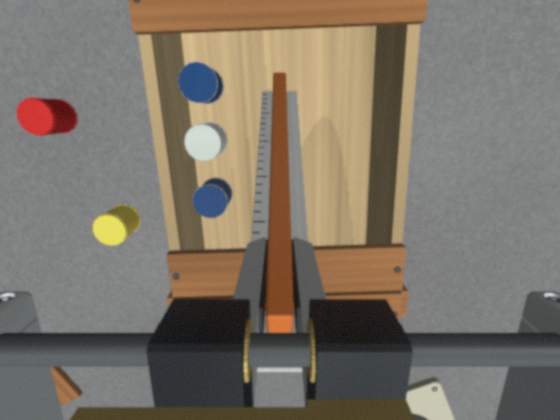

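The ruler hangs free in the middle of the gap. I lift it out.

```bash
python3 -m inch '0 0 -5 0; 0 0 -14 0; 0 0 -26 0; 0 0 -40 0; 0 0 -55 0; 0 0 -70 0; 0 0 -84 0; 0 0 -94 0; 0 0 -100 0; 0 0 -100 0'; python3 -m inch '0 0 -6 0; 0 0 -18 0; 0 0 -32 0; 0 0 -47 0; 0 0 -62 0; 0 0 -77 0; 0 0 -89 0; 0 0 -97 0; 0 0 -100 0; 0 0 -100 0'; python3 -m inch '0 0 0 0; 0 0 0 0; 0 0 0 0; 0 0 0 0; 0 0 0 0; 0 0 0 0' - 30;  python3 -c "
from h import *
st(); snap('side','s11.png'); snap('wrist','w11.png'); snap('top','t11.png');st()"
```

```text
time_s: 13.27
position: [0.546, -0.0059, 0.367]
tcp_rot: [-3.14, -0.003, -0.434]
force: [-0.5, -0.2, -1.7]
gripper_width: 0.0138
time_s: 14.1
position: [0.5453, -0.0059, 0.4655]
tcp_rot: [3.142, -0.0, -0.434]
force: [-0.1, 0.4, -1.6]
gripper_width: 0.014
time_s: 14.6
position: [0.5451, -0.0058, 0.4653]
tcp_rot: [3.141, 0.0, -0.434]
force: [-1.0, -0.4, -2.3]
gripper_width: 0.0138
t 14.6 pos [ 0.5451 -0.0058  0.4653] crate [-43.6   5.7] rot [ 3.141  0.    -0.434] F [-0.98 -0.41 -2.26] w 0.0138 q [-0.2   0.3   0.24  1.36 -0.07  1.49 -1.98]
t 14.75 pos [ 0.5452 -0.0058  0.4655] crate [-43.6   5.8] rot [ 3.142  0.    -0.434] F [ 0.31 -0.07 -1.19] w 0.0139 q [-0.2   0.3   0.24  1.36 -0.07  1.49 -1.98]
```

View pics/s11.png

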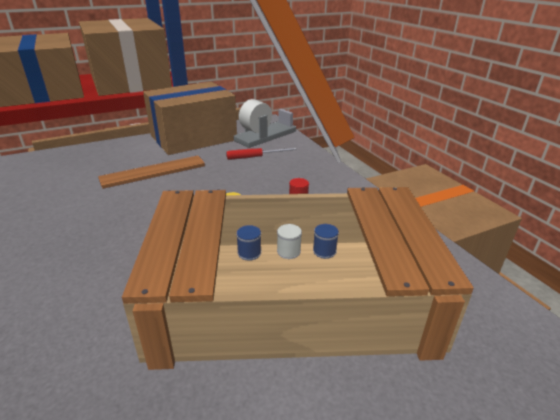

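View pics/w11.png

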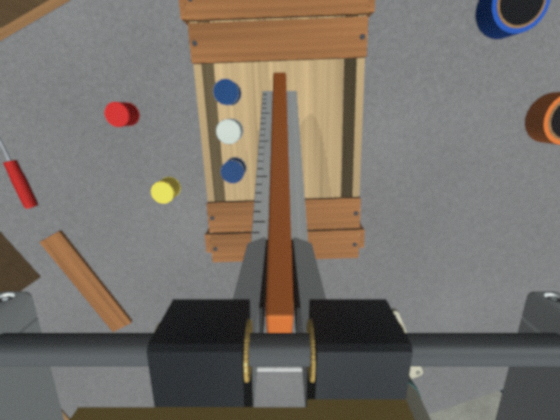

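Run:
```python
from h import *
d=dict(np.load('pics/s11.npz')); print('far end',plane(d,339,160,5))
d0=dict(np.load('pics/side0.npz'))['pixels'].astype(int); a=d['pixels'].astype(int)
print('tin diff',np.abs(d0-a)[225:258,232:342].max(), np.abs(d0-a)[225:258,232:342].mean())
s=telemetry.read_state(); print(np.abs(s['qd']).max(), s['gripper_width'])
workorder.sign_off()
```

```text
far end [ 63.7   5.  243.1]
tin diff 4 1.3884297520661157
0.0021934496710432974 0.013922627486320447
the job is handed in; nothing more can be done
```

The ruler is out of the crate and held still in the gripper above it, and I have handed the job in. It took about 15 s of the 40 s allowed.

- **How it came out:** I gripped the rib and slid the ruler about 54 mm toward the far wall. I then regripped near the robot-side end and lifted with a 5 N grip so the ruler pivoted in the pads. That end came up through the gap first. With the ruler tilted about 60°, I tightened to 25 N, centred it in the gap and lifted it straight out. I finished at 30 N.
- **Clearance:** the lowest end of the ruler is at a height of about 243 mm, roughly 115 mm above the planks.
- **Hold:** the arm is at rest and the finger opening is 13.9 mm on the 14 mm rib.
- **Tins:** the side-camera picture around the three tins matches the first one to within noise (largest difference 4 of 255 levels), so they did not move.
- **Forces:** every reading I took stayed under about 2.5 N.
- **Disagreement:** the cameras differed by about 2 mm and 0.03 rad on where the rib lay. I took values between them, and moved the jaws 4 mm before the first closing to centre them on the rib.

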